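# Mesh the sample carousel onto the mixer's splined spindle

### The job

Put the loose sample carousel onto the splined spindle of the bench mixer: set it over the spindle's nose and rock it to and fro until the teeth mesh and it drops fully home, flat on the collar. Then turn it by hand through at least one full turn, either way, to check that the spindle turns with it, and let go with it still fully home. Leave the other things on the bench undisturbed.

Things in the scene. Friction and masses are not known exactly. Their poses are not given: they have to be found in the camera images.
- carousel_mid (a point): Loose grey plastic carousel, about 0.45 kg, on the bench: disc 150 mm across, 8 mm thick, with a round hub 42 mm across up to 42 mm above the underside and five low capped vials fixed on it (up to 24 mm). Point: on its axis, 35 mm above its underside. z: the axis, up; x: towards the finger tab.
- handle (a point): Middle of the carousel's bar handle, on its axis, 55 mm above the underside. The bar stands on the hub: 44 mm long (along x), 14 mm thick (along y), from 42 to 70 mm above the underside. Axes as carousel_mid.
- bore (a point): Centre of the mouth of the carousel's blind bore, on its axis in the underside. Six inward teeth, 4.5 mm wide, 20 mm across their tips, 29 mm across their roots, fill the lowest 16 mm; the bore is 36 mm deep. Axes as carousel_mid.
- tab_top (a point): Middle of the top edge of the carousel's finger tab, for pushing it round by hand: an upright flat fin that stands radially on the disc, 8 mm thick (along y), from 34 to 74 mm from the carousel's axis (along x), from 8 to 55 mm above the underside. The point is 54 mm from the axis. Axes as carousel_mid.
- seat (a point): Centre of the top of the mixer's collar, on the spindle's axis, 70 mm above the bench; z up, x and y follow the box, not the teeth. The mixer is a fixed white box 180 x 160 mm, its top 64 mm high, with a steel collar 60 mm across. Fully home, the carousel's underside lies on the collar: bore at this point, carousel_mid 35 mm above it.
- spindle_tip (a point): Tip of the upright steel spindle, 32 mm above the collar. From the collar up: six teeth 4.5 mm wide, 26 mm across, square-ended, up to 16 mm; plain round nose 18 mm across up to 28 mm; taper to 10 mm at the tip. Where the teeth stand differs each time and no reading gives it; they mesh within about 4 degrees, every 60 degrees. Unmeshed, the carousel rests 16 mm above home.
- drive (a joint): Turn of the mixer's spindle about its upright axis, rad, 0 at the start, growing anticlockwise seen from above, many turns free both ways. It turns stiffly (about 0.15 N m plus 0.25 N m per rad/s) and stays where it is left.
- sharps_bin: Bystander: round yellow bin, 86 mm across, 95 mm tall, beyond the work. Origin at its foot.
- tip_box: Bystander: blue box 85 x 120 x 65 mm, beyond the work. Origin at its foot.
- amber_bottle: Bystander: amber bottle 60 mm across, 130 mm tall, beyond the work. Origin at its foot.
- small_jar: Bystander: white jar 44 mm across, 55 mm tall, between the robot and the work. Origin at its foot.

How it is judged:
On the way, in this order (a step that is already met when the one before it is completed fails the run):
1. The carousel is meshed and fully home on the collar (z of carousel_mid in the frame of seat below 0.0375 m and horizontal distance between carousel_mid and seat below 0.004 m and angle between carousel_mid's own z axis and vertical below 0.06 rad), for 0.2 s.
2. The spindle is turned a full turn with the carousel home ((value of joint drive above 5.7 rad or value of joint drive below -5.7 rad) and z of carousel_mid in the frame of seat below 0.039 m and horizontal distance between carousel_mid and seat below 0.004 m), for 0.1 s.
At the end, for the whole second after the job is handed in: The carousel is fully home on the collar (within 2.5 mm in height, 4 mm sideways, 0.06 rad of tilt), the spindle has been turned about a full turn (5.7 rad or more, either way) with it home and has not been turned back (still 5.6 rad or more), and it is released and at rest (all of step 1 and (value of joint drive above 5.6 rad or value of joint drive below -5.6 rad) and linear speed of carousel below 0.02 m/s and angular speed of carousel below 0.1 rad/s); the robot touches nothing.
It fails at once if A bystander is knocked or moved by more than 20 mm (distance of any of sharps_bin, tip_box, amber_bottle, small_jar from where it was at the start of the episode above 0.02 m).
It also fails if it takes over 72 s, if anything falls off the work surface, if the arm or the gripper's body presses on something with over 40 N, if the wrist force passes 120 N, or if a joint passes its speed limit or range.

### The arm

A 7-joint arm with a two-finger parallel gripper is mounted at the origin on the work surface. World frame = base frame: x ahead of the robot, y to its left, z up, the work surface at z = 0. Lengths are in m, angles in rad, forces in N, time in s.
With the tool pointing down it reaches from about 0.425 to 0.925 m from the base axis. Payload 6.8 kg.
Tool frame: the origin (TCP) lies on the centre line of the jaws, within the pads' length; the fingertips stand 19 mm ahead of it and the grasp point (between the pads) is the TCP; z points along the fingers, y is the direction in which the jaws open and shut (so a half turn about z gives the same grasp; the last joint's range is limited). The gripper opens to 88 mm and grips with 3 to 60 N. Pads are 20 mm wide; open, the fingers measure 115 mm over their backs; the gripper's body (75 mm by 178 mm) begins 61 mm behind the grasp point.
Start: joints at [-1.236, 0.477, 0.022, 1.555, -0.011, 1.109, -0.083], TCP at [0.289, 0.61, 0.242] pointing down, gripper open.
Joint ranges: [-2.96, 2.96], [-0.34, 2.1], [-1.41, 1.46], [0.24, 2.44], [-1.37, 4.51], [0.17, 1.92], [-2.96, 2.96]. Speed limits (rad/s): [2.39, 2.39, 3.14, 3.14, 3.14, 3.14, 3.14].

### API

Orientations are given as a 3x3 rotation matrix whose columns are the frame's x, y, z axes.
In Python, from bench import get_obs, read_camera, job_done gives the robot as it stands. The module is installed in compiled form; this text tells all that it offers.
- The arm moves only by the tool play_rows, never from a script. Its argument "targets" is a list of rows, each a list of 7 numbers: the shift along the tool's x, y, z in mm, then the turn, a rotation vector about the tool's x, y, z in degrees, then the opening, from -1 (shut) to 1 (fully open), so that 0 is half open. A call has 1 to 8 rows; each row shifts and turns the pose as measured when the row begins, along the tool's axes as they then stand; what a row does not reach is not made up. A row lasts 1/10 s, in which the tool goes at most 50 mm and 8.59 degrees, less where a joint would pass 70% of its speed; a pose out of reach is approached as far as the arm can. A call with a gripper value outside its range is refused whole. The fingers move at their own pace and stop on an object; the grip force is fixed at half the most. Time passes only in rows, so rows that do not move let the fingers close. It gives the time, the measured TCP pose, the force and the opening at its end, in the units of the state.
- get_obs(): the state, without advancing time (a new reading comes with each control period).
- read_camera(name): name is "scene" or "side" or "wrist"; returns a dict with "image" (384x512x3 uint8, blue, green, red), "K" (3x3 intrinsics, pixels), "world_from_camera" (4x4, takes a point from camera to world coordinates). Camera axes: x right, y down, z forward; pixel columns grow to the right and rows downward; lengths in m; the calibration is good to about 2 mm. The wrist camera is an equidistant fisheye: a pixel r from the principal point sees the ray r / f radians off the axis. A picture is of the moment at which its call begins. There is no depth.
- job_done(): hands the job in, once; it reports no verdict.
The state is a dict: "time_s": time; "joint_positions": joint angles; "dq": joint speeds; "joint_efforts": joint torques, N m; "eef_pos": TCP position; "ee_rot": TCP orientation; "force": force on the tool from outside, world axes, zero at the start; "moment": the same for the moment, N m; "finger_gap": finger opening in m.
Only numpy, scipy, OpenCV 4.12 (cv2) and the standard library are available. Lean on these libraries where they do the work, as an engineer would, in place of code of your own. Each camera call takes 0.05 s, during which the arm holds its last target.

## Working session

There is one attempt and no reset: what is moved stays moved. The work goes in short steps, Python scripts to look and compute and a tool call to move; the robot and the scene stay as the last step left them, time stands still between calls to the robot, and variables do not carry over. Pictures are saved under pics/ and viewed, and the job is handed in when it is done.

Besides the shell and the picture viewer there is one more tool, called after "Call:" as name(argument=value, ...), one argument or row to a line, values as JSON. play_rows: Moves the arm, as the interface text tells. Its arguments: {"type":"object","properties":{"targets":{"type":"array","items":{"type":"array","items":{"type":"number"}}}},"required":["targets"]}

```bash
mkdir -p pics; python3 - <<'E'
from bench import *
import cv2,numpy as np
o=get_obs()
for k,v in o.items(): print(k,np.round(v,3).tolist())
for n in ["scene","side","wrist"]:
    c=read_camera(n); cv2.imwrite(f"pics/{n}0.png",c["image"]); print(n,np.round(c["K"],1).tolist(),np.round(c["world_from_camera"],3).tolist())
E
```

```text
time_s 0.0
joint_positions [-1.236, 0.478, 0.022, 1.556, -0.011, 1.109, -0.083]
dq [0.0, 0.001, 0.0, 0.003, 0.0, 0.001, 0.002]
joint_efforts [-0.0, -58.283, 1.534, -27.262, -0.054, 0.017, 0.0]
eef_pos [0.289, 0.609, 0.241]
ee_rot [[-0.904, 0.428, -0.001], [0.428, 0.904, -0.002], [-0.0, -0.002, -1.0]]
force [0.445, -0.647, 0.494]
moment [-0.018, -0.027, -0.027]
finger_gap 0.088
scene [[442.1, 0.0, 252.7], [0.0, 442.1, 192.2], [0.0, 0.0, 1.0]] [[0.594, 0.558, -0.58, 1.109], [0.805, -0.411, 0.429, -0.38], [0.001, -0.721, -0.693, 0.727], [0.0, 0.0, 0.0, 1.0]]
side [[375.5, 0.0, 256.7], [0.0, 375.5, 192.9], [0.0, 0.0, 1.0]] [[-0.954, -0.208, 0.217, 0.399], [-0.3, 0.653, -0.696, 0.55], [0.003, -0.729, -0.685, 0.641], [0.0, 0.0, 0.0, 1.0]]
wrist [[297.3, 0.0, 255.7], [0.0, 297.3, 190.9], [0.0, 0.0, 1.0]] [[0.428, 0.877, 0.218, 0.229], [0.904, -0.415, -0.105, 0.638], [-0.001, 0.242, -0.97, 0.384], [0.0, 0.0, 0.0, 1.0]]
```

View pics/scene0.png

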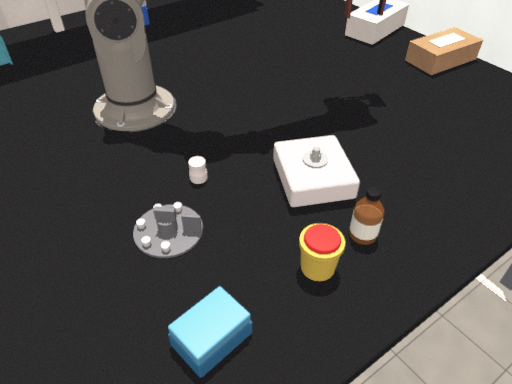

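View pics/side0.png

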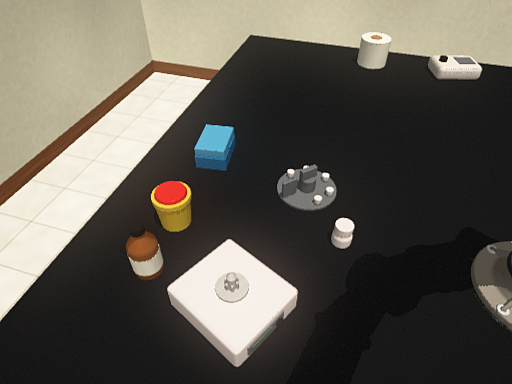

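View pics/wrist0.png

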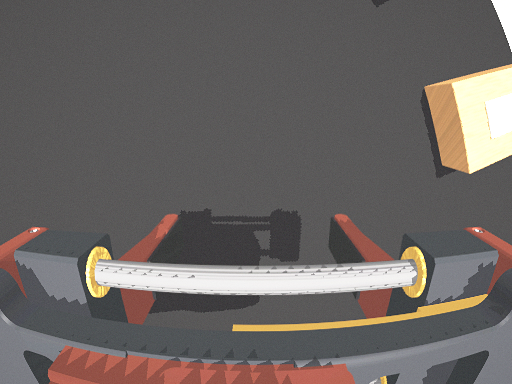

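Scene picture: carousel at about (168,230), spindle at (316,150). Side picture: carousel at (307,188), spindle at (231,285). Next I zoom in.

```bash
python3 - <<'E'
import cv2,numpy as np
a=cv2.imread("pics/scene0.png");b=cv2.imread("pics/side0.png")
f=lambda im,x,y,w,h,s:cv2.resize(im[y:y+h,x:x+w],None,fx=s,fy=s,interpolation=cv2.INTER_CUBIC)
A=f(a,120,190,100,75,4);B=f(a,265,125,100,75,4);C=f(b,262,145,100,75,4);D=f(b,182,240,100,75,4)
m=np.vstack([np.hstack([A,B]),np.hstack([C,D])])
m=cv2.convertScaleAbs(m,alpha=1.2,beta=15)
cv2.imwrite("pics/zoom0.png",m)
E
```

```text
(no output)
```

View pics/zoom0.png

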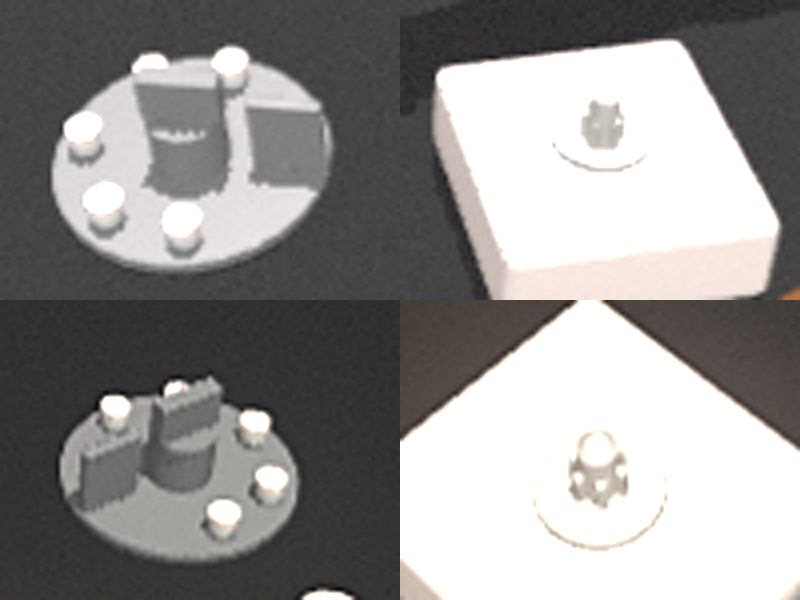

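```bash
cat > h.py <<'E'
import cv2,numpy as np
from bench import *
def ray(c,uv,fish=False):
    K=c["K"];T=np.array(c["world_from_camera"])
    x=(uv[0]-K[0][2])/K[0][0];y=(uv[1]-K[1][2])/K[1][1]
    if fish:
        r=np.hypot(x,y);d=np.array([x/r*np.sin(r),y/r*np.sin(r),np.cos(r)]) if r>1e-9 else np.array([0,0,1.])
    else: d=np.array([x,y,1.])
    d=T[:3,:3]@d; return T[:3,3],d/np.linalg.norm(d)
def plane(c,uv,z,fish=False):
    o,d=ray(c,uv,fish); return o+d*(z-o[2])/d[2]
def tri(rs):
    A=0;b=0
    for o,d in rs:
        P=np.eye(3)-np.outer(d,d);A=A+P;b=b+P@o
    p=np.linalg.solve(A,b);return p,[round(1e3*float(np.linalg.norm((np.eye(3)-np.outer(d,d))@(p-o))),1) for o,d in rs]
def proj(c,p,fish=False):
    T=np.linalg.inv(np.array(c["world_from_camera"]));q=T[:3,:3]@p+T[:3,3];K=np.array(c["K"])
    if fish:
        s=np.hypot(q[0],q[1]);t=np.arctan2(s,q[2]);q=np.array([q[0]/s*t,q[1]/s*t,1])
    else: q=q/q[2]
    return (K@q)[:2]
E
python3 - <<'E'
from h import *
from scipy.optimize import least_squares
S=read_camera("scene");D=read_camera("side")
zs=lambda x,y:(120+x/4,190+y/4); zb=lambda x,y:(262+x/4,145+(y-300)/4)
for n,c,f,seed,z in(("sc",S,0,(168,230),0),("sd",D,0,(307,188),0)):
    g=cv2.cvtColor(c["image"],cv2.COLOR_BGR2GRAY);m=(g>75).astype(np.uint8) if n=="sc" else (g>50).astype(np.uint8)
    k,l,st,_=cv2.connectedComponentsWithStats(m); x,y=seed
    i=np.bincount(l[y-25:y+25,x-30:x+30].ravel())[1:].argmax()+1
    cn=max(cv2.findContours((l==i).astype(np.uint8),cv2.RETR_EXTERNAL,cv2.CHAIN_APPROX_NONE)[0],key=cv2.contourArea)[:,0]
    P=np.array([plane(c,p,.006)[:2] for p in cn])
    r=least_squares(lambda q:np.hypot(*(P-q[:2]).T)-q[2],[*P.mean(0),.075],loss="soft_l1",f_scale=.001)
    print(n,st[i],r.x)
def pr(n,p,q,z):
    a=np.array(p);b=np.array(q);d=b-a;print(n,a.round(4),b.round(4),"yaw",np.degrees(np.arctan2(d[1],d[0])).round(1),np.linalg.norm(d).round(4))
for n,a,b,z in (("tab",(247,97),(322,105),.055),("bar",(137,70),(222,76),.07)):
    pr("sc "+n,plane(S,zs(*a),z),plane(S,zs(*b),z),z)
for n,a,b,z in (("tab",(82,453),(142,432),.055),("bar",(155,403),(220,382),.07)):
    pr("sd "+n,plane(D,zb(*a),z),plane(D,zb(*b),z),z)
s=(265+203/4,125+101/4);d=(182+198/4,240+140/4)
print("tip",tri([ray(S,s),ray(D,d)]),plane(S,s,.102),plane(D,d,.102))
print("jar",plane(S,(198,181),0),plane(D,(342,246),0))
for n,a,b in(("bin",(320,275),(175,228)),("bot",(366,240),(148,275)),("box",(210,350),(212,160))): print(n,plane(S,a,0),plane(D,b,0))
print(get_obs()["time_s"])
E
```

```text
sc [ 133  201   70   57 3032] [ 0.48881231 -0.15008468  0.07602001]
sd [ 277  164   60   47 2073] [ 0.48712994 -0.15158474  0.07639952]
sc tab [ 0.5126 -0.123   0.055 ] [ 0.5406 -0.0945  0.055 ] yaw 45.4 0.04
sc bar [ 0.4754 -0.1649  0.07  ] [ 0.5053 -0.1317  0.07  ] yaw 48.1 0.0447
sd tab [ 0.5371 -0.0954  0.055 ] [ 0.5078 -0.1244  0.055 ] yaw -135.3 0.0412
sd bar [ 0.5036 -0.1351  0.07  ] [ 0.4706 -0.1663  0.07  ] yaw -136.6 0.0454
tip (array([0.55307443, 0.20733995, 0.09584856]), [2.4, 2.4]) [0.56067135 0.20266877 0.102     ] [0.54956968 0.20960334 0.102     ]
jar [ 0.39017902 -0.01443133  0.        ] [0.37549564 0.00285501 0.        ]
bin [0.77114488 0.03615305 0.        ] [0.74373614 0.06542076 0.        ]
bot [0.76271402 0.17667842 0.        ] [0.73877323 0.19616821 0.        ]
box [ 0.77405949 -0.2239626   0.        ] [ 0.75890172 -0.19014439  0.        ]
0.25
```

Carousel at about (0.488, -0.151), yaw about 46°. Spindle at about (0.555, 0.206). I'll pass the wrist camera over the spindle to pin it down.

Call:
play_rows(
  targets=[
    [-44, -22, 0, 0, 0, 0, 1],
    [-44, -22, 0, 0, 0, 0, 1],
    [-44, -22, 0, 0, 0, 0, 1],
    [-44, -22, 0, 0, 0, 0, 1],
    [-44, -22, 0, 0, 0, 0, 1],
    [-44, -22, 0, 0, 0, 0, 1],
    [-44, -22, 0, 0, 0, 0, 1],
    [-44, -22, 0, 0, 0, 0, 1],
  ],
)

```text
time_s: 1.05
eef_pos: [0.5314, 0.302, 0.2388]
ee_rot: [[-0.911, 0.412, -0.004], [0.412, 0.911, 0.003], [0.005, 0.001, -1.0]]
force: [0.7, -0.3, 0.3]
finger_gap: 0.0878
```

Call:
play_rows(
  targets=[
    [-44, -22, 0, 0, 0, 0, 1],
    [-44, -22, 0, 0, 0, 0, 1],
    [-44, -22, 0, 0, 0, 0, 1],
    [0, 0, 0, 0, 0, 0, 1],
  ],
)

```text
time_s: 1.45
eef_pos: [0.6292, 0.176, 0.2385]
ee_rot: [[-0.907, 0.422, -0.001], [0.422, 0.907, -0.001], [0.001, -0.001, -1.0]]
force: [-0.2, -0.4, 0.4]
finger_gap: 0.0876
```

```bash
python3 - <<'E'
from h import *
o=get_obs();print(o["joint_positions"],o["eef_pos"],o["ee_rot"],o["time_s"])
c=read_camera("wrist");cv2.imwrite("pics/w1.png",c["image"]);print(proj(c,np.array([.555,.206,.07]),1))
E
```

```text
[-0.49878615  0.44720302  0.18033621  1.62266772 -0.08767224  1.0807564
  0.84081011] [0.62923009 0.17603079 0.23852666] [[-9.06632933e-01  4.21919264e-01 -9.26487748e-04]
 [ 4.21919903e-01  9.06632876e-01 -6.50733160e-04]
 [ 5.65427395e-04 -9.80879734e-04 -9.99999359e-01]] 1.45
[252.06903791 105.35296147]
```

View pics/w1.png

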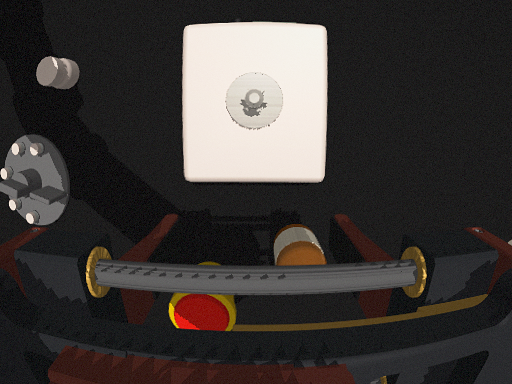

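The wrist picture shows the white box with the collar circle at about (254,101). Next I fit the collar and zoom in on the teeth.

```bash
python3 - <<'E'
from h import *
from scipy.optimize import least_squares
c=read_camera("wrist");im=c["image"]
cv2.imwrite("pics/w1z.png",cv2.resize(im[66:138,206:302],None,fx=8,fy=8,interpolation=cv2.INTER_CUBIC))
g=cv2.cvtColor(im,cv2.COLOR_BGR2GRAY).astype(float)
cen=proj(c,np.array([.555,.206,.07]),1)
cen=np.array([254.,101.])
pts=[]
for a in np.arange(0,360,4):
    u=np.array([np.cos(np.radians(a)),np.sin(np.radians(a))]);rs=np.arange(22,36,.25)
    v=np.array([cv2.getRectSubPix(g.astype(np.float32),(1,1),tuple(map(float,cen+u*r)))[0,0] for r in rs])
    w=np.abs(np.convolve(v,[1,1,0,-1,-1],"same"))[3:-3];pts.append(cen+u*rs[3:-3][w.argmax()])
P=np.array([plane(c,p,.07,1)[:2] for p in pts])
r=least_squares(lambda q:np.hypot(*(P-q[:2]).T)-q[2],[.555,.206,.03],loss="soft_l1",f_scale=.0005)
print("collar",r.x,np.median(np.abs(r.fun)))
T=proj(c,np.array([*r.x[:2],.102]),1);print("expected tip px",T,proj(c,np.array([*r.x[:2],.07]),1))
E
```

```text
collar [0.55060629 0.2101641  0.03014007] 0.00029548386935762325
expected tip px [250.98691954 101.5884443 ] [251.44359307 103.39063074]
```

View pics/w1z.png

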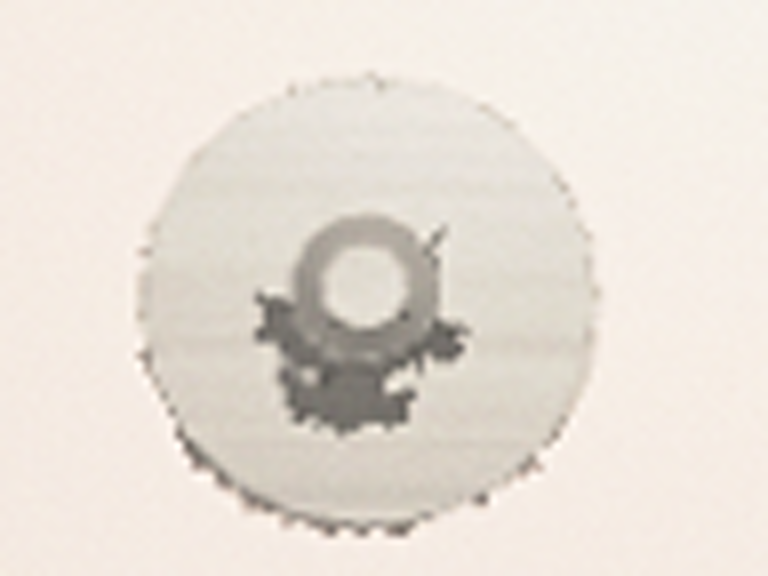

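```bash
cat > col.py <<'E'
from h import *
from scipy.optimize import least_squares
for k in range(2):
    c=read_camera("wrist");im=c["image"];print(get_obs()["eef_pos"],c["world_from_camera"][:3,3])
    g=cv2.cvtColor(im,cv2.COLOR_BGR2GRAY).astype(np.float32)
    cen=proj(c,np.array([.5506,.2101,.07]),1);pts=[]
    for a in np.arange(0,360,4):
        u=np.array([np.cos(np.radians(a)),np.sin(np.radians(a))]);rs=np.arange(22,36,.25)
        v=np.array([cv2.getRectSubPix(g,(1,1),tuple(map(float,cen+u*r)))[0,0] for r in rs])
        w=np.abs(np.convolve(v,[1,1,0,-1,-1],"same"))[3:-3];pts.append(cen+u*rs[3:-3][w.argmax()])
    P=np.array([plane(c,p,.07,1)[:2] for p in pts])
    r=least_squares(lambda q:np.hypot(*(P-q[:2]).T)-q[2],[.5506,.2101,.03],loss="soft_l1",f_scale=.0005)
    print("collar",r.x,np.median(np.abs(r.fun)))
E
python3 col.py; python3 - <<'E'
from h import *
# nose tip by bright disc centre, scene/side collar from contours
for n,z in(("scene",.07),("side",.07)):
    c=read_camera(n);print(n,proj(c,np.array([.5506,.2101,.07])),proj(c,np.array([.5506,.2101,.102])))
E
```

```text
[0.62484966 0.18537991 0.23814877] [0.56594509 0.2098186  0.38198295]
collar [0.55055587 0.21025939 0.03018425] 0.00026928299817410156
[0.62435449 0.18659902 0.23820038] [0.56496794 0.21171565 0.38201971]
collar [0.55068806 0.21030263 0.03014768] 0.00022420972520462504
scene [313.83175073 157.68584945] [315.18555317 146.82727839]
side [231.63363695 285.61894337] [230.82920399 275.08050452]
```

Call:
play_rows(
  targets=[
    [0, -45, 0, 0, 0, 0, 1],
    [0, -45, 0, 0, 0, 0, 1],
    [0, -45, 0, 0, 0, 0, 1],
    [0, -45, 0, 0, 0, 0, 1],
    [0, -45, 0, 0, 0, 0, 1],
    [0, -45, 0, 0, 0, 0, 1],
    [0, -45, 0, 0, 0, 0, 1],
    [0, -45, 0, 0, 0, 0, 1],
  ],
)

```text
time_s: 2.55
eef_pos: [0.4762, -0.1322, 0.2363]
ee_rot: [[-0.927, 0.374, -0.001], [0.374, 0.927, 0.012], [0.005, 0.011, -1.0]]
force: [0.4, -1.2, -0.7]
finger_gap: 0.0877
```

Call:
play_rows(
  targets=[
    [0, -40, 0, 0, 0, 8.5, 1],
    [0, -40, 0, 0, 0, 8.5, 1],
    [0, 0, 0, 0, 0, 8.5, 1],
    [0, 0, 0, 0, 0, 8.5, 1],
    [0, 0, 0, 0, 0, 8.5, 1],
    [0, 0, 0, 0, 0, 8.5, 1],
    [0, 0, 0, 0, 0, 8.5, 1],
    [0, 0, 0, 0, 0, 8.5, 1],
  ],
)

```text
time_s: 3.35
eef_pos: [0.4378, -0.203, 0.2376]
ee_rot: [[0.013, 1.0, 0.004], [1.0, -0.013, 0.014], [0.014, 0.004, -1.0]]
force: [0.1, -0.3, -0.4]
finger_gap: 0.0876
```

Call:
play_rows(
  targets=[
    [0, 0, 0, 0, 0, 8.5, 1],
    [0, 0, 0, 0, 0, 8.5, 1],
    [0, 0, 0, 0, 0, 8.5, 1],
    [0, 0, 0, 0, 0, 8.5, 1],
    [0, 0, 0, 0, 0, 8.5, 1],
    [0, 0, 0, 0, 0, 0, 1],
  ],
)

```text
time_s: 3.95
eef_pos: [0.4403, -0.1936, 0.2384]
ee_rot: [[0.69, 0.724, 0.007], [0.724, -0.69, 0.017], [0.017, -0.007, -1.0]]
force: [0.3, 0.4, 0.1]
finger_gap: 0.088
```

```bash
python3 - <<'E'
from h import *
o=get_obs();print(np.round(o["joint_positions"],3),o["eef_pos"],np.round(o["ee_rot"],3).tolist(),o["time_s"])
c=read_camera("wrist");c=read_camera("wrist");cv2.imwrite("pics/w2.png",c["image"]);print(get_obs()["eef_pos"])
for z in(0,.07): print(proj(c,np.array([.488,-.151,z]),1))
E
```

```text
[-0.236  0.17   0.604  2.04  -0.139  0.966 -0.32 ] [ 0.4402518  -0.19356749  0.2383952 ] [[0.69, 0.724, 0.007], [0.724, -0.69, 0.017], [0.017, -0.007, -1.0]] 3.95
[ 0.44013651 -0.19386327  0.23834899]
[261.79021354 122.78296092]
[262.66846766 122.57536222]
```

View pics/w2.png

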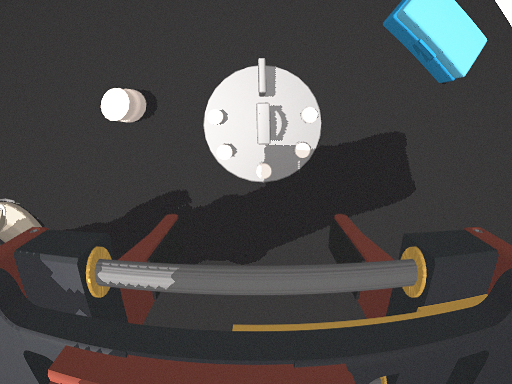

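The disc is seen from above, centred at about (262,124), with the bar at (263,123) and the tab at (262,76). I fit both now.

```bash
python3 - <<'E'
from h import *
from scipy.optimize import least_squares
c=read_camera("wrist");im=c["image"];g=cv2.cvtColor(im,cv2.COLOR_BGR2GRAY).astype(np.float32)
cv2.imwrite("pics/w2z.png",cv2.resize(im[56:190,196:330],None,fx=4.4,fy=4.4,interpolation=cv2.INTER_CUBIC))
cen=np.array([262.5,124.]);pts=[]
for a in np.arange(0,360,3):
    u=np.array([np.cos(np.radians(a)),np.sin(np.radians(a))]);rs=np.arange(50,68,.25)
    v=np.array([cv2.getRectSubPix(g,(1,1),tuple(map(float,cen+u*r)))[0,0] for r in rs])
    w=np.abs(np.convolve(v,[1,1,0,-1,-1],"same"))[3:-3];pts.append(cen+u*rs[3:-3][w.argmax()])
P=np.array([plane(c,p,.008,1)[:2] for p in pts])
r=least_squares(lambda q:np.hypot(*(P-q[:2]).T)-q[2],[.488,-.151,.075],loss="soft_l1",f_scale=.0005)
print("disc",r.x,np.median(np.abs(r.fun)))
E
```

```text
disc [ 0.48798718 -0.15164411  0.07430066] 0.00020313951097824384
```

View pics/w2z.png

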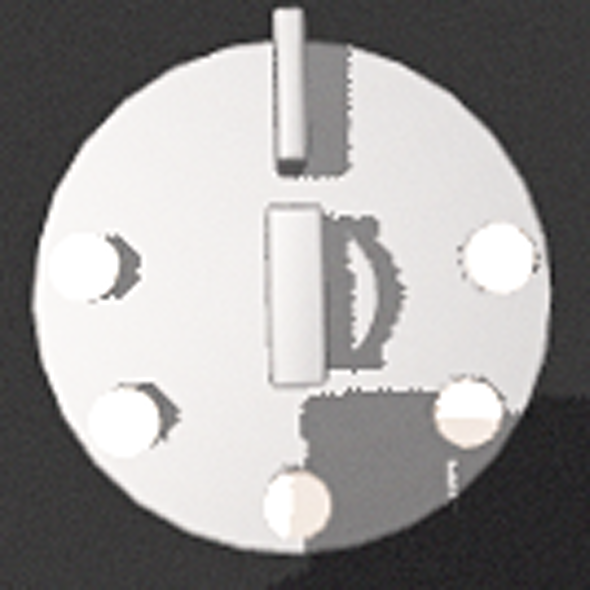

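```bash
python3 - <<'E'
from h import *
c=read_camera("wrist");f=lambda x,y:(196+x/4.4,56+y/4.4)
a=plane(c,f(294.5,204),.07,1);b=plane(c,f(298,384.5),.07,1);print("bar c",(a+b)/2,np.degrees(np.arctan2(*(a-b)[1::-1])),np.linalg.norm(a-b))
a=plane(c,f(287,9),.055,1);b=plane(c,f(290,160),.055,1);print("tab",(a+b)/2,np.degrees(np.arctan2(*(a-b)[1::-1])),np.linalg.norm(a-b))
o=get_obs();R=np.array(o["ee_rot"]);print(np.degrees(np.arctan2(R[1,0],R[0,0])),o["eef_pos"],R.T@(np.array([.488,-.1515,.068])-o["eef_pos"]))
t=np.radians(45.5);G=np.array([[np.cos(t),np.sin(t),0],[np.sin(t),-np.cos(t),0],[0,0,-1]]);print(np.degrees(cv2.Rodrigues(R.T@G)[0]).T)
E
```

```text
bar c [ 0.48809176 -0.15247808  0.07      ] 47.84289248251998 0.04325399013890481
tab [ 0.52344878 -0.11259814  0.055     ] 47.6924094211321 0.03892478620715646
46.55292167358051 [ 0.43996853 -0.19449777  0.23834426] [0.06136787 0.00653783 0.17135997]
[[-0.42186289 -0.96165481  1.056372  ]]
```

Call:
play_rows(
  targets=[
    [31, 3, 10, -0.4, -1, -1, 1],
    [31, 3, 10, 0, 0, 0, 1],
    [0, 0, 25, 0, 0, 0, 1],
    [0, 0, 25, 0, 0, 0, 1],
    [0, 0, 0, 0, 0, 0, 1],
  ],
)

```text
time_s: 4.65
eef_pos: [0.49, -0.1513, 0.168]
ee_rot: [[0.666, 0.746, 0.004], [0.746, -0.666, -0.0], [0.002, 0.003, -1.0]]
force: [-0.9, 0.7, -0.9]
finger_gap: 0.088
```

```bash
cat > go.py <<'E'
import sys
from h import *
x,y,z,yaw=map(float,sys.argv[1:5])
o=get_obs();R=np.array(o["ee_rot"]);t=np.radians(yaw)
G=np.array([[np.cos(t),np.sin(t),0],[np.sin(t),-np.cos(t),0],[0,0,-1]])
print("t",o["time_s"],"pos",np.round(o["eef_pos"],4),"yaw",np.degrees(np.arctan2(R[1,0],R[0,0])).round(2),"F",np.round(o["force"],1),"M",np.round(o["moment"],2),"gap",round(float(o["finger_gap"]),4),"q7",round(float(o["joint_positions"][6]),2))
print("mm",np.round(1e3*R.T@(np.array([x,y,z])-o["eef_pos"]),1),"deg",np.round(np.degrees(cv2.Rodrigues(R.T@G)[0]).ravel(),2))
E
python3 go.py .488 -.152 .065 47.5
```

```text
t 4.65 pos [ 0.49   -0.1513  0.168 ] yaw 48.27 F [-0.9  0.7 -0.9] M [-0.02  0.13 -0.03] gap 0.088 q7 -0.32
mm [ -2.1  -1.4 103. ] deg [ 0.18 -0.14  0.77]
```

Call:
play_rows(
  targets=[
    [-1, 0, 25, 0, 0, 0.5, 1],
    [0, 0, 25, 0, 0, 0, 1],
    [0, 0, 25, 0, 0, 0, 1],
    [0, 0, 15, 0, 0, 0, 1],
    [0, 0, 0, 0, 0, 0, 1],
    [0, 0, 0, 0, 0, 0, 1],
  ],
)

```text
time_s: 5.25
eef_pos: [0.4935, -0.1539, 0.0811]
ee_rot: [[0.667, 0.745, 0.011], [0.745, -0.667, -0.0], [0.007, 0.008, -1.0]]
force: [0.1, -0.4, 0.7]
finger_gap: 0.0878
```

```bash
python3 go.py .488 -.152 .065 47.5
```

```text
t 5.25 pos [ 0.4935 -0.1539  0.0811] yaw 48.13 F [ 0.1 -0.4  0.7] M [-0.04  0.07 -0.  ] gap 0.0878 q7 -0.22
mm [-2.4 -5.5 16.1] deg [ 0.46 -0.41  0.63]
```

Call:
play_rows(
  targets=[
    [-2, -5, 8, 0.4, -0.4, 0.6, 1],
    [0, 0, 8, 0, 0, 0, 1],
    [0, 0, 0, 0, 0, 0, 1],
  ],
)

```text
time_s: 5.55
eef_pos: [0.4901, -0.1523, 0.0669]
ee_rot: [[0.675, 0.738, 0.005], [0.738, -0.675, -0.001], [0.003, 0.004, -1.0]]
force: [0.3, 0.1, -0.5]
finger_gap: 0.0876
```

```bash
python3 go.py .488 -.152 .065 47.5
```

```text
t 5.55 pos [ 0.4901 -0.1523  0.0669] yaw 47.53 F [ 0.3  0.1 -0.5] M [-0.06  0.09  0.02] gap 0.0876 q7 -0.22
mm [-1.2 -1.7  1.9] deg [ 0.24 -0.16  0.03]
```

Call:
play_rows(
  targets=[
    [-1, -1.5, 1.5, 0.2, -0.2, 0, 1],
    [0, 0, 0, 0, 0, 0, -0.6],
    [0, 0, 0, 0, 0, 0, -1],
    [0, 0, 0, 0, 0, 0, -1],
    [0, 0, 0, 0, 0, 0, -1],
    [0, 0, 0, 0, 0, 0, -1],
    [0, 0, 0, 0, 0, 0, -1],
  ],
)

```text
time_s: 6.25
eef_pos: [0.4887, -0.1521, 0.066]
ee_rot: [[0.675, 0.738, 0.001], [0.738, -0.675, -0.001], [-0.0, 0.001, -1.0]]
force: [0.8, -0.3, -0.3]
finger_gap: 0.0431
```

```bash
python3 go.py .488 -.152 .065 47.5
```

```text
t 6.25 pos [ 0.4887 -0.1521  0.066 ] yaw 47.55 F [ 0.8 -0.3 -0.3] M [-0.07  0.12 -0.01] gap 0.0431 q7 -0.22
mm [-0.4 -0.6  1. ] deg [0.08 0.01 0.05]
```

Call:
play_rows(
  targets=[
    [0, 0, 0, 0, 0, 0, -1],
    [0, 0, 0, 0, 0, 0, -1],
    [0, 0, 0, 0, 0, 0, -1],
    [0, 0, 0, 0, 0, 0, -1],
    [0, 0, 0, 0, 0, 0, -1],
    [0, 0, 0, 0, 0, 0, -1],
  ],
)

```text
time_s: 6.85
eef_pos: [0.4887, -0.152, 0.066]
ee_rot: [[0.675, 0.738, 0.001], [0.738, -0.675, -0.001], [-0.0, 0.001, -1.0]]
force: [-0.0, 0.0, -0.5]
finger_gap: 0.014
```

```bash
python3 go.py .488 -.152 .065 47.5;python3 - <<'E'
from h import *
c=read_camera("wrist");cv2.imwrite("pics/w3.png",c["image"])
E
```

```text
t 6.85 pos [ 0.4887 -0.152   0.066 ] yaw 47.55 F [-0.   0.  -0.5] M [ 0.02  0.15 -0.04] gap 0.014 q7 -0.22
mm [-0.5 -0.5  1. ] deg [0.07 0.01 0.05]
```

View pics/w3.png

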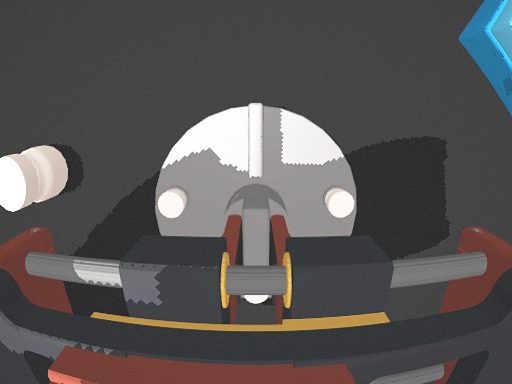

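Call:
play_rows(
  targets=[
    [0, 0, -15, 0, 0, 0, -1],
    [0, 0, -30, 0, 0, 0, -1],
    [0, 0, -35, 0, 0, 0, -1],
    [0, 0, -35, 0, 0, 0, -1],
    [0, 0, -15, 0, 0, 0, -1],
    [0, 0, 0, 0, 0, 0, -1],
  ],
)

```text
time_s: 7.5
eef_pos: [0.4838, -0.1507, 0.196]
ee_rot: [[0.675, 0.738, -0.012], [0.738, -0.675, 0.0], [-0.008, -0.009, -1.0]]
force: [0.2, -0.2, -4.8]
finger_gap: 0.0135
```

```bash
python3 go.py .5507 .2103 .19 47.5
```

```text
t 7.5 pos [ 0.4838 -0.1507  0.196 ] yaw 47.54 F [ 0.2 -0.2 -4.8] M [-0.09  0.06 -0.01] gap 0.0135 q7 -0.36
mm [ 311.5 -194.3    5.3] deg [-0.5   0.44  0.04]
```

Call:
play_rows(
  targets=[
    [20, -12, 0, 0, 0, 0, -1],
    [30, -19, 0, 0, 0, 0, -1],
    [36, -22, 0, 0, 0, 0, -1],
    [36, -22, 0, 0, 0, 0, -1],
    [36, -22, 0, 0, 0, 0, -1],
    [36, -22, 0, 0, 0, 0, -1],
    [36, -22, 0, 0, 0, 0, -1],
    [30, -19, 0, 0, 0, 0, -1],
  ],
)

```text
time_s: 8.3
eef_pos: [0.5356, 0.152, 0.1822]
ee_rot: [[0.685, 0.728, -0.028], [0.728, -0.685, -0.006], [-0.024, -0.017, -1.0]]
force: [0.3, -0.1, -4.5]
finger_gap: 0.014
```

```bash
python3 go.py .5507 .2103 .19 7.5
```

```text
t 8.3 pos [0.5356 0.152  0.1822] yaw 46.77 F [ 0.3 -0.1 -4.5] M [-0.02  0.01 -0.06] gap 0.014 q7 -0.94
mm [ 52.6 -29.1  -8.6] deg [-0.45  1.64 39.25]
```

Call:
play_rows(
  targets=[
    [26, -15, -8, -0.4, 1.6, 0, -1],
    [20, -12, -2, 0, 0, 0, -1],
    [0, 0, 0, 0, 0, 8, -1],
    [0, 0, 0, 0, 0, 8, -1],
    [0, 0, 0, 0, 0, 8, -1],
    [0, 0, 0, 0, 0, 8, -1],
    [0, 0, 0, 0, 0, 6, -1],
    [0, 0, 0, 0, 0, 0, -1],
  ],
)

```text
time_s: 9.1
eef_pos: [0.5374, 0.2131, 0.1738]
ee_rot: [[0.99, 0.14, -0.027], [0.14, -0.99, -0.0], [-0.027, -0.004, -1.0]]
force: [-0.7, -0.2, -5.1]
finger_gap: 0.0135
```

```bash
python3 go.py .5507 .2103 .18 7.5;python3 - <<'E'
from h import *
for n in("wrist","scene","side"):
  c=read_camera(n);cv2.imwrite(f"pics/{n}4.png",c["image"])
E
python3 go.py .5507 .2103 .18 7.5
```

```text
t 9.1 pos [0.5374 0.2131 0.1738] yaw 8.07 F [-0.7 -0.2 -5.1] M [-0.03  0.11  0.05] gap 0.0135 q7 -1.62
mm [12.6  4.6 -6.6] deg [-0.2   1.55  0.56]
t 9.25 pos [0.538  0.2132 0.1748] yaw 8.28 F [-0.4  0.4 -4.5] M [-0.07  0.11 -0.01] gap 0.0135 q7 -1.61
mm [12.   4.7 -5.6] deg [-0.25  1.48  0.78]
```

View pics/scene4.png

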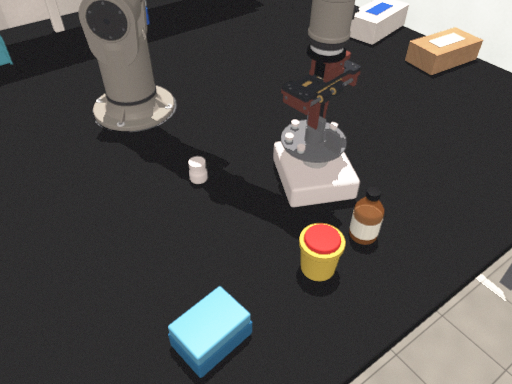

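View pics/wrist4.png

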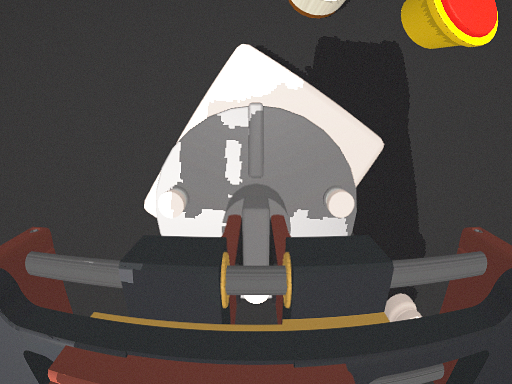

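The hold is unchanged: the disc arc and tab sit at the same wrist pixels as at the grasp. Now I correct position and tilt over the spindle.

Call:
play_rows(
  targets=[
    [12, 4.5, -4, -0.2, 1.5, 0, -1],
    [0, 0, 0, 0, 0, 0, -1],
    [0, 0, 0, 0, 0, 0, -1],
  ],
)

```text
time_s: 9.55
eef_pos: [0.552, 0.2098, 0.1785]
ee_rot: [[0.989, 0.147, 0.003], [0.147, -0.989, 0.001], [0.003, -0.001, -1.0]]
force: [0.1, 0.2, -3.8]
finger_gap: 0.0137
```

```bash
python3 go.py .5507 .2103 .178 7.5
```

```text
t 9.55 pos [0.552  0.2098 0.1785] yaw 8.46 F [ 0.1  0.2 -3.8] M [-0.02  0.16  0.03] gap 0.0137 q7 -1.61
mm [-1.2 -0.7  0.5] deg [-0.06 -0.16  0.96]
```

Call:
play_rows(
  targets=[
    [-1.2, -0.7, 5, 0, 0, 0, -1],
    [0, 0, 6, 0, 0, 0, -1],
    [0, 0, 0, 0, 0, 0, -1],
  ],
)

```text
time_s: 9.85
eef_pos: [0.5506, 0.2103, 0.1667]
ee_rot: [[0.989, 0.148, 0.003], [0.148, -0.989, 0.002], [0.003, -0.002, -1.0]]
force: [-0.7, -0.4, -5.0]
finger_gap: 0.0133
```

```bash
python3 go.py .5507 .2103 .16 7.5
```

```text
t 9.85 pos [0.5506 0.2103 0.1667] yaw 8.49 F [-0.7 -0.4 -5. ] M [-0.01  0.22 -0.04] gap 0.0133 q7 -1.6
mm [0.1 0.  6.7] deg [-0.09 -0.18  0.99]
```

Call:
play_rows(
  targets=[
    [0, 0, 5, 0, 0, 0, -1],
    [0, 0, 5, 0, 0, 0, -1],
    [0, 0, 0, 0, 0, 0, -1],
  ],
)

```text
time_s: 10.15
eef_pos: [0.5502, 0.2104, 0.1554]
ee_rot: [[0.989, 0.148, 0.002], [0.148, -0.989, 0.002], [0.002, -0.001, -1.0]]
force: [-0.3, 0.7, -4.7]
finger_gap: 0.014
```

```bash
python3 go.py .5507 .2103 .152 7.5
```

```text
t 10.15 pos [0.5502 0.2104 0.1554] yaw 8.51 F [-0.3  0.7 -4.7] M [-0.    0.19  0.02] gap 0.014 q7 -1.59
mm [0.4 0.2 3.4] deg [-0.08 -0.13  1.01]
```

Call:
play_rows(
  targets=[
    [0.4, 0, 3, 0, 0, 0, -1],
    [0, 0, 2, 0, 0, 0, -1],
    [0, 0, 0, 0, 0, 0, -1],
  ],
)

```text
time_s: 10.45
eef_pos: [0.5516, 0.2106, 0.1521]
ee_rot: [[0.989, 0.148, 0.003], [0.148, -0.989, 0.003], [0.003, -0.003, -1.0]]
force: [1.4, 0.2, -4.6]
finger_gap: 0.0139
```

```bash
python3 go.py .5507 .2103 .152 7.5
```

```text
t 10.45 pos [0.5516 0.2106 0.1521] yaw 8.5 F [ 1.4  0.2 -4.6] M [-0.09  0.15 -0.  ] gap 0.0139 q7 -1.58
mm [-0.9  0.2  0.1] deg [-0.15 -0.19  1.  ]
```

Call:
play_rows(
  targets=[
    [-0.5, 0, 1.5, 0, 0, 0, -1],
    [0, 0, 1.5, 0, 0, 3, -1],
    [0, 0, 1.5, 0, 0, 3, -1],
    [0, 0, 1.5, 0, 0, 3, -1],
  ],
)

```text
time_s: 10.85
eef_pos: [0.5529, 0.2103, 0.1517]
ee_rot: [[1.0, -0.014, 0.005], [-0.014, -1.0, 0.007], [0.005, -0.007, -1.0]]
force: [-6.4, -1.8, 13.6]
finger_gap: 0.0136
```

```bash
python3 go.py .5507 .2103 .136 0
```

```text
t 10.85 pos [0.5529 0.2103 0.1517] yaw -0.79 F [-6.4 -1.8 13.6] M [-0.61  1.81  0.14] gap 0.0136 q7 -1.71
mm [-2.2  0.1 15.7] deg [-0.41 -0.27 -0.79]
```

Call:
play_rows(
  targets=[
    [-1.5, 0, 1, -0.3, -0.3, 4, -1],
    [-0.3, 0, 1.2, 0, 0, 4, -1],
    [-0.3, 0, 1.2, 0, 0, 4, -1],
    [-0.3, 0, 1.2, 0, 0, 4, -1],
  ],
)

```text
time_s: 11.25
eef_pos: [0.5529, 0.21, 0.1517]
ee_rot: [[0.954, -0.3, 0.003], [-0.3, -0.954, 0.005], [0.002, -0.006, -1.0]]
force: [-3.3, -1.8, 9.0]
finger_gap: 0.0141
```

```bash
python3 go.py .5507 .2103 .136 0
```

```text
t 11.25 pos [0.5529 0.21   0.1517] yaw -17.44 F [-3.3 -1.8  9. ] M [-0.5  1.3  0.1] gap 0.0141 q7 -1.96
mm [-2.2  0.5 15.7] deg [ -0.33  -0.14 -17.44]
```

Call:
play_rows(
  targets=[
    [-1, 0, 1.2, 0, 0, 4, -1],
    [-0.5, 0, 1.2, 0, 0, 4, -1],
    [-0.5, 0, 1.2, 0, 0, 4, -1],
    [-0.3, 0, 1.2, 0, 0, 4, -1],
  ],
)

```text
time_s: 11.65
eef_pos: [0.5521, 0.2099, 0.1496]
ee_rot: [[0.828, -0.561, 0.006], [-0.561, -0.828, 0.006], [0.001, -0.009, -1.0]]
force: [-0.5, -0.5, -5.1]
finger_gap: 0.0136
```

```bash
python3 go.py .5507 .2103 .136 0
```

```text
t 11.65 pos [0.5521 0.2099 0.1496] yaw -34.12 F [-0.5 -0.5 -5.1] M [-0.01  0.3   0.01] gap 0.0136 q7 -2.2
mm [-1.4  0.6 13.6] deg [ -0.46  -0.23 -34.12]
```

It has begun to drop in, at yaw about -34°. Next I lower without turning.

Call:
play_rows(
  targets=[
    [-0.7, 0, 3, 0, 0, 0, -1],
    [0, 0, 3, 0, 0, 0, -1],
    [0, 0, 3, 0, 0, 0, -1],
  ],
)

```text
time_s: 11.95
eef_pos: [0.5513, 0.2105, 0.1393]
ee_rot: [[0.83, -0.558, 0.006], [-0.558, -0.83, 0.006], [0.002, -0.008, -1.0]]
force: [-0.4, -0.6, -4.0]
finger_gap: 0.0141
```

```bash
python3 go.py .5507 .2103 .136 -34
```

```text
t 11.95 pos [0.5513 0.2105 0.1393] yaw -33.94 F [-0.4 -0.6 -4. ] M [-0.11  0.2   0.05] gap 0.0141 q7 -2.19
mm [-0.4  0.6  3.3] deg [-0.46 -0.11  0.06]
```

Call:
play_rows(
  targets=[
    [0, 0, 2, -0.3, 0, 0, -1],
    [0, 0, 2, 0, 0, 0, -1],
    [0, 0, 1, 0, 0, 0, -1],
    [0, 0, 0, 0, 0, 0, -1],
  ],
)

```text
time_s: 12.35
eef_pos: [0.5515, 0.2106, 0.1365]
ee_rot: [[0.831, -0.556, 0.001], [-0.556, -0.831, 0.003], [-0.001, -0.003, -1.0]]
force: [-0.4, -0.7, -5.6]
finger_gap: 0.0137
```

```bash
python3 go.py .5507 .2103 .136 -34
```

```text
t 12.35 pos [0.5515 0.2106 0.1365] yaw -33.8 F [-0.4 -0.7 -5.6] M [ 0.07  0.12 -0.01] gap 0.0137 q7 -2.18
mm [-0.5  0.7  0.5] deg [-0.18  0.06  0.2 ]
```

Call:
play_rows(
  targets=[
    [0, 0, 1, 0, 0, 0, -1],
    [0, 0, 1, 0, 0, 0, -1],
    [0, 0, 0.5, 0, 0, 0, -1],
    [0, 0, 0, 0, 0, 0, -1],
  ],
)

```text
time_s: 12.75
eef_pos: [0.5518, 0.2106, 0.1364]
ee_rot: [[0.832, -0.555, -0.0], [-0.555, -0.832, 0.005], [-0.003, -0.004, -1.0]]
force: [-0.6, -0.9, -3.4]
finger_gap: 0.0138
```

```bash
python3 go.py .5507 .2103 .136 -34
```

```text
t 12.75 pos [0.5518 0.2106 0.1364] yaw -33.74 F [-0.6 -0.9 -3.4] M [-0.15  0.34 -0.01] gap 0.0138 q7 -2.18
mm [-0.7  0.8  0.4] deg [-0.24  0.17  0.26]
```

Call:
play_rows(
  targets=[
    [-0.5, 0.5, 2.5, 0, 0, 0, -1],
    [0, 0, 2.5, 0, 0, 0, -1],
  ],
)

```text
time_s: 12.95
eef_pos: [0.5517, 0.2109, 0.1357]
ee_rot: [[0.832, -0.555, -0.001], [-0.555, -0.832, 0.009], [-0.006, -0.007, -1.0]]
force: [-14.6, -3.8, 34.1]
finger_gap: 0.0139
```

```bash
python3 go.py .5507 .2103 .136 -34; python3 - <<'E'
from h import *
for n in("scene","side"):
  c=read_camera(n);im=c["image"];p=proj(c,np.array([.551,.21,.1])).astype(int);print(p)
  cv2.imwrite(f"pics/{n}5.png",cv2.resize(im[p[1]-50:p[1]+60,p[0]-65:p[0]+65],None,fx=5,fy=5,interpolation=cv2.INTER_CUBIC))
E
```

```text
t 12.95 pos [0.5517 0.2109 0.1357] yaw -33.72 F [-14.6  -3.8  34.1] M [-1.13  3.44 -0.01] gap 0.0139 q7 -2.17
mm [-0.5  1.  -0.3] deg [-0.38  0.34  0.28]
[315 147]
[230 275]
```

View pics/scene5.png

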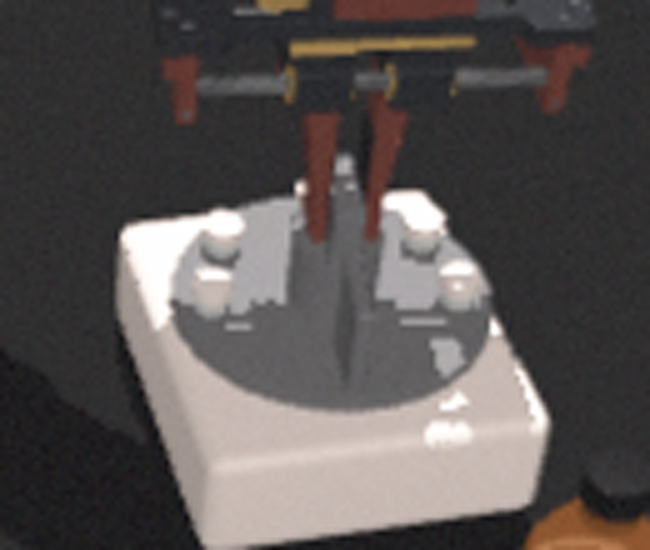

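Home: 34 N of push with TCP z at 0.1357, so the underside is at about 0.070. The scene picture shows the disc flat, low over the box. Next I ease the push and turn anticlockwise.

Call:
play_rows(
  targets=[
    [0, 0, -0.5, -0.3, 0.3, 0, -1],
    [0, 0, 0.5, 0, 0, -3, -1],
    [0, 0, 0.5, 0, 0, -4, -1],
    [0, 0, 0.5, 0, 0, -4, -1],
  ],
)

```text
time_s: 13.45
eef_pos: [0.5516, 0.2103, 0.1358]
ee_rot: [[0.924, -0.383, -0.0], [-0.383, -0.924, 0.002], [-0.001, -0.001, -1.0]]
force: [-5.3, -0.8, 9.6]
finger_gap: 0.0139
```

```bash
python3 go.py .551 .2105 .136 0
```

```text
t 13.45 pos [0.5516 0.2103 0.1358] yaw -22.49 F [-5.3 -0.8  9.6] M [-0.06  1.39 -0.54] gap 0.0139 q7 -2.02
mm [-0.6  0.1 -0.2] deg [ -0.09   0.03 -22.49]
```

Call:
play_rows(
  targets=[
    [-0.4, 0.2, 0.4, 0, 0, -4, -1],
    [0, 0, 0.4, 0, 0, -4, -1],
    [0, 0, 0.4, 0, 0, -4, -1],
    [0, 0, 0.4, 0, 0, -4, -1],
    [0, 0, 0.4, 0, 0, -4, -1],
    [0, 0, 0.4, 0, 0, -4, -1],
  ],
)

```text
time_s: 14.05
eef_pos: [0.5515, 0.2104, 0.1358]
ee_rot: [[0.999, 0.036, -0.001], [0.036, -0.999, 0.005], [-0.001, -0.005, -1.0]]
force: [-4.4, -0.3, 6.5]
finger_gap: 0.0136
```

```bash
python3 go.py .551 .2105 .136 0;python3 - <<'E'
from h import *
c=read_camera("wrist");cv2.imwrite("pics/w6.png",c["image"])
E
```

```text
t 14.05 pos [0.5515 0.2104 0.1358] yaw 2.06 F [-4.4 -0.3  6.5] M [-0.32  1.06 -0.5 ] gap 0.0136 q7 -1.66
mm [-0.5 -0.1 -0.2] deg [-0.3   0.07  2.06]
```

View pics/w6.png

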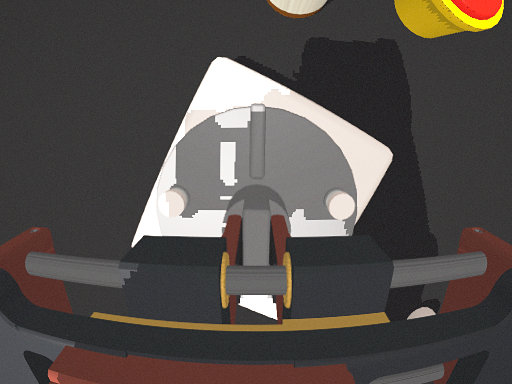

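The carousel follows the gripper: the tab stays at column 258 in the wrist view, about 1° of lag. I keep turning.

Call:
play_rows(
  targets=[
    [-0.3, 0, 0.4, -0.2, 0, -5, -1],
    [0, 0, 0.4, 0, 0, -5, -1],
    [0, 0, 0.4, 0, 0, -5, -1],
    [0, 0, 0.4, 0, 0, -5, -1],
    [0, 0, 0.4, 0, 0, -5, -1],
    [0, 0, 0.4, 0, 0, -5, -1],
    [0, 0, 0.4, 0, 0, -5, -1],
    [0, 0, 0.4, 0, 0, -5, -1],
  ],
)

```text
time_s: 14.9
eef_pos: [0.5514, 0.2105, 0.1358]
ee_rot: [[0.729, 0.684, -0.003], [0.684, -0.729, 0.006], [0.002, -0.007, -1.0]]
force: [-3.6, -0.7, 5.5]
finger_gap: 0.0137
```

```bash
python3 go.py .551 .2105 .136 40
```

```text
t 14.9 pos [0.5514 0.2105 0.1358] yaw 43.17 F [-3.6 -0.7  5.5] M [-0.44  1.04 -0.5 ] gap 0.0137 q7 -1.06
mm [-0.4 -0.3 -0.2] deg [-0.38 -0.11  3.17]
```

Call:
play_rows(
  targets=[
    [-0.3, -0.2, 0.4, -0.3, 0, -5, -1],
    [0, 0, 0.4, 0, 0, -5, -1],
    [0, 0, 0.4, 0, 0, -5, -1],
    [0, 0, 0.4, 0, 0, -5, -1],
    [0, 0, 0.4, 0, 0, -5, -1],
    [0, 0, 0.4, 0, 0, -5, -1],
    [0, 0, 0.4, 0, 0, -5, -1],
    [0, 0, 0.4, 0, 0, -5, -1],
  ],
)

```text
time_s: 15.7
eef_pos: [0.5511, 0.2106, 0.1358]
ee_rot: [[0.103, 0.995, -0.002], [0.995, -0.103, 0.007], [0.006, -0.003, -1.0]]
force: [-2.8, -0.8, 5.2]
finger_gap: 0.0138
```

```bash
python3 go.py .551 .2105 .136 85
```

```text
t 15.7 pos [0.5511 0.2106 0.1358] yaw 84.11 F [-2.8 -0.8  5.2] M [-0.57  1.02 -0.5 ] gap 0.0138 q7 -0.45
mm [-0.1 -0.1 -0.2] deg [-0.16 -0.36 -0.88]
```

Call:
play_rows(
  targets=[
    [0, 0, 0.4, -0.1, -0.3, -5, -1],
    [0, 0, 0.4, 0, 0, -5, -1],
    [0, 0, 0.4, 0, 0, -5, -1],
    [0, 0, 0.4, 0, 0, -5, -1],
    [0, 0, 0.4, 0, 0, -5, -1],
    [0, 0, 0.4, 0, 0, -5, -1],
    [0, 0, 0.4, 0, 0, -5, -1],
    [0, 0, 0.4, 0, 0, -5, -1],
  ],
)

```text
time_s: 16.5
eef_pos: [0.551, 0.2104, 0.1358]
ee_rot: [[-0.574, 0.819, -0.004], [0.819, 0.574, 0.004], [0.006, -0.001, -1.0]]
force: [-4.6, -0.6, 4.9]
finger_gap: 0.0141
```

```bash
python3 go.py .551 .2105 .136 125
```

```text
t 16.5 pos [0.551  0.2104 0.1358] yaw 125.01 F [-4.6 -0.6  4.9] M [-0.49  0.86 -0.55] gap 0.0141 q7 0.17
mm [ 0.1  0.  -0.2] deg [-0.05 -0.34  0.01]
```

Call:
play_rows(
  targets=[
    [0, 0, 0.4, 0, -0.3, -5, -1],
    [0, 0, 0.4, 0, 0, -5, -1],
    [0, 0, 0.4, 0, 0, -5, -1],
    [0, 0, 0.4, 0, 0, -5, -1],
    [0, 0, 0.4, 0, 0, -5, -1],
    [0, 0, 0.4, 0, 0, -5, -1],
    [0, 0, 0.4, 0, 0, -5, -1],
    [0, 0, 0.4, 0, 0, -5, -1],
  ],
)

```text
time_s: 17.3
eef_pos: [0.551, 0.2102, 0.1358]
ee_rot: [[-0.97, 0.245, -0.004], [0.245, 0.97, 0.003], [0.005, 0.002, -1.0]]
force: [-3.9, -0.7, 5.9]
finger_gap: 0.0144
```

```bash
python3 go.py .551 .2105 .136 165
```

```text
t 17.3 pos [0.551  0.2102 0.1358] yaw 165.82 F [-3.9 -0.7  5.9] M [-0.47  0.78 -0.55] gap 0.0144 q7 0.79
mm [ 0.1  0.3 -0.2] deg [ 0.13 -0.26  0.82]
```

Call:
play_rows(
  targets=[
    [0, 0.2, 0.4, 0, -0.2, -5, -1],
    [0, 0, 0.4, 0, 0, -5, -1],
    [0, 0, 0.4, 0, 0, -5, -1],
    [0, 0, 0.4, 0, 0, -5, -1],
    [0, 0, 0.4, 0, 0, -5, -1],
    [0, 0, 0.4, 0, 0, -5, -1],
    [0, 0, 0.4, 0, 0, -5, -1],
    [0, 0, 0.4, 0, 0, -5, -1],
  ],
)

```text
time_s: 18.1
eef_pos: [0.5512, 0.21, 0.1358]
ee_rot: [[-0.895, -0.447, -0.003], [-0.447, 0.894, 0.005], [0.001, 0.006, -1.0]]
force: [-4.6, -1.6, 4.6]
finger_gap: 0.0138
```

```bash
python3 go.py .551 .2105 .136 205
```

```text
t 18.1 pos [0.5512 0.21   0.1358] yaw -153.45 F [-4.6 -1.6  4.6] M [-0.38  0.72 -0.62] gap 0.0138 q7 1.42
mm [-0.1  0.5 -0.2] deg [ 0.37 -0.04  1.55]
```

Call:
play_rows(
  targets=[
    [0, 0.4, 0.4, 0.3, 0, -5, -1],
    [0, 0, 0.4, 0, 0, -5, -1],
    [0, 0, 0.4, 0, 0, -5, -1],
    [0, 0, 0.4, 0, 0, -5, -1],
    [0, 0, 0.4, 0, 0, -5, -1],
    [0, 0, 0.4, 0, 0, -5, -1],
    [0, 0, 0.4, 0, 0, -5, -1],
    [0, 0, 0.4, 0, 0, -5, -1],
  ],
)

```text
time_s: 18.9
eef_pos: [0.5513, 0.21, 0.1358]
ee_rot: [[-0.387, -0.922, -0.003], [-0.922, 0.387, 0.004], [-0.002, 0.005, -1.0]]
force: [-3.3, -0.6, 5.0]
finger_gap: 0.014
```

```bash
python3 go.py .551 .2105 .136 245
```

```text
t 18.9 pos [0.5513 0.21   0.1358] yaw -112.79 F [-3.3 -0.6  5. ] M [-0.25  0.8  -0.58] gap 0.014 q7 2.04
mm [-0.3  0.5 -0.2] deg [0.28 0.13 2.21]
```

Call:
play_rows(
  targets=[
    [0, 0.4, 0.3, 0.3, 0, -5, -1],
    [0, 0, 0.3, 0, 0, -5, -1],
    [0, 0, 0.3, 0, 0, -5, -1],
    [0, 0, 0.3, 0, 0, -5, -1],
    [0, 0, 0.3, 0, 0, -4, -1],
    [0, 0, 0, 0, 0, 0, -1],
    [0, 0, 0, 0, 0, 0, -0.6],
    [0, 0, 0, 0, 0, 0, -0.2],
  ],
)

```text
time_s: 19.7
eef_pos: [0.5524, 0.2103, 0.1357]
ee_rot: [[0.026, -1.0, 0.001], [-1.0, -0.026, 0.007], [-0.007, -0.001, -1.0]]
force: [-0.4, -0.3, 0.8]
finger_gap: 0.0221
```

Call:
play_rows(
  targets=[
    [0, 0, 0, 0, 0, 0, 0],
    [0, 0, 0, 0, 0, 0, 0],
    [0, 0, 0, 0, 0, 0, 0],
    [0, 0, 0, 0, 0, 0, 0],
  ],
)

```text
time_s: 20.1
eef_pos: [0.5533, 0.2106, 0.1356]
ee_rot: [[0.025, -1.0, 0.002], [-1.0, -0.025, 0.007], [-0.007, -0.002, -1.0]]
force: [-0.1, 0.7, -0.7]
finger_gap: 0.0437
```

```bash
python3 go.py .551 .2105 .136 270;python3 - <<'E'
from h import *
c=read_camera("wrist");cv2.imwrite("pics/w7.png",c["image"])
E
```

```text
t 20.1 pos [0.5533 0.2106 0.1356] yaw -88.59 F [-0.1  0.7 -0.7] M [0.15 0.09 0.01] gap 0.0437 q7 2.41
mm [ 0.   2.3 -0.5] deg [-0.13  0.42  1.41]
```

View pics/w7.png

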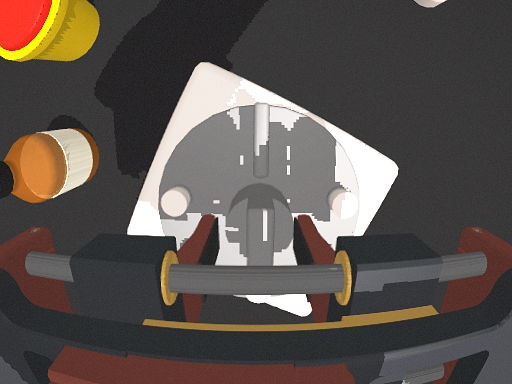

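Released: gap 44 mm, disc still flat. I lift, turn the wrist back a half turn and regrip.

Call:
play_rows(
  targets=[
    [0, 1, -20, 0, 0, 0, 0],
    [0, 0, -20, 0, 0, 0, 0],
    [0, 0, -5, 0, 0, 8.5, 0],
    [0, 0, 0, 0, 0, 8.5, 0],
    [0, 0, 0, 0, 0, 8.5, 0],
    [0, 0, 0, 0, 0, 8.5, 0],
    [0, 0, 0, 0, 0, 8.5, 0],
    [0, 0, 0, 0, 0, 8.5, 0],
  ],
)

```text
time_s: 20.95
eef_pos: [0.552, 0.2103, 0.1824]
ee_rot: [[-0.77, -0.638, 0.002], [-0.637, 0.77, 0.008], [-0.007, 0.005, -1.0]]
force: [0.2, 0.4, -0.1]
finger_gap: 0.0438
```

Call:
play_rows(
  targets=[
    [0, 0, 0, 0, 0, 8.5, 0],
    [0, 0, 0, 0, 0, 8.5, 0],
    [0, 0, 0, 0, 0, 8.5, 0],
    [0, 0, 0, 0, 0, 8.5, 0],
    [0, 0, 0, 0, 0, 8.5, 0],
    [0, 0, 0, 0, 0, 8.5, 0],
    [0, 0, 0, 0, 0, 8.5, 0],
    [0, 0, 0, 0, 0, 8.5, 0],
  ],
)

```text
time_s: 21.75
eef_pos: [0.5514, 0.2111, 0.1826]
ee_rot: [[-0.873, 0.487, 0.002], [0.487, 0.873, 0.009], [0.002, 0.009, -1.0]]
force: [-0.4, 0.0, 0.0]
finger_gap: 0.0438
```

```bash
python3 go.py .551 .2105 .175 90
```

```text
t 21.75 pos [0.5514 0.2111 0.1826] yaw 150.86 F [-0.4  0.   0. ] M [-0.    0.05  0.03] gap 0.0438 q7 0.54
mm [-0.  -0.8  7.6] deg [ 0.39 -0.4  60.86]
```

Call:
play_rows(
  targets=[
    [0, 0, 0, 0.4, -0.4, 8.5, 0],
    [0, 0, 0, 0, 0, 8.5, 0],
    [0, 0, 0, 0, 0, 8.5, 0],
    [0, 0, 0, 0, 0, 8.5, 0],
    [0, 0, 0, 0, 0, 8.5, 0],
    [0, 0, 0, 0, 0, 8.5, 0],
    [0, 0, 0, 0, 0, 8.5, 0],
    [0, 0, 0, 0, 0, 0, 0],
  ],
)

```text
time_s: 22.55
eef_pos: [0.5505, 0.2126, 0.1827]
ee_rot: [[-0.012, 1.0, 0.004], [1.0, 0.012, 0.0], [-0.0, 0.004, -1.0]]
force: [-0.0, -0.0, 0.5]
finger_gap: 0.044
```

```bash
python3 go.py .551 .2105 .137 91;python3 - <<'E'
from h import *
c=read_camera("wrist");cv2.imwrite("pics/w8.png",c["image"])
E
```

```text
t 22.55 pos [0.5505 0.2126 0.1827] yaw 90.66 F [-0.  -0.   0.5] M [-0.05  0.04  0.02] gap 0.044 q7 -0.42
mm [-2.1  0.3 45.7] deg [ 0.25  0.   -0.34]
```

View pics/w8.png

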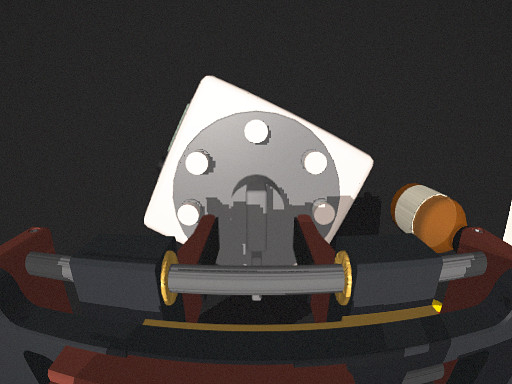

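Call:
play_rows(
  targets=[
    [-2, 0, 15, 0, 0, 0, 0],
    [0, 0, 15, 0, 0, 0, 0],
    [0, 0, 12, 0, 0, 0, 0],
    [0, 0, 0, 0, 0, 0, 0],
  ],
)

```text
time_s: 23.0
eef_pos: [0.5511, 0.2113, 0.14]
ee_rot: [[-0.031, 1.0, 0.006], [1.0, 0.031, 0.001], [0.001, 0.006, -1.0]]
force: [0.5, -0.8, -0.4]
finger_gap: 0.0439
```

```bash
python3 go.py .551 .2105 .136 91
```

```text
t 23.0 pos [0.5511 0.2113 0.14  ] yaw 91.77 F [ 0.5 -0.8 -0.4] M [-0.08  0.01  0.  ] gap 0.0439 q7 -0.4
mm [-0.8 -0.2  4. ] deg [ 0.34 -0.07  0.77]
```

Call:
play_rows(
  targets=[
    [-0.8, 0, 3.5, 0.3, 0, 0.5, 0],
    [0, 0, 0, 0, 0, 0, -0.7],
    [0, 0, 0, 0, 0, 0, -1],
    [0, 0, 0, 0, 0, 0, -1],
    [0, 0, 0, 0, 0, 0, -1],
    [0, 0, 0, 0, 0, 0, -1],
    [0, 0, 0, 0, 0, 0, -1],
    [0, 0, 0, 0, 0, 0, -1],
  ],
)

```text
time_s: 23.8
eef_pos: [0.5513, 0.2107, 0.1378]
ee_rot: [[-0.024, 1.0, 0.001], [1.0, 0.024, 0.002], [0.002, 0.001, -1.0]]
force: [-0.8, 1.3, -0.2]
finger_gap: 0.014
```

```bash
python3 go.py .551 .2105 .136 91
```

```text
t 23.8 pos [0.5513 0.2107 0.1378] yaw 91.39 F [-0.8  1.3 -0.2] M [-0.04  0.2  -0.08] gap 0.014 q7 -0.4
mm [-0.2 -0.3  1.8] deg [ 0.04 -0.12  0.39]
```

Call:
play_rows(
  targets=[
    [0, 0, 0.3, 0, 0, -3, -1],
    [0, 0, 0.4, 0, 0, -5, -1],
    [0, 0, 0.4, 0, 0, -5, -1],
    [0, 0, 0.4, 0, 0, -5, -1],
    [0, 0, 0.4, 0, 0, -5, -1],
    [0, 0, 0.4, 0, 0, -5, -1],
    [0, 0, 0.4, 0, 0, -5, -1],
    [0, 0, 0.4, 0, 0, -5, -1],
  ],
)

```text
time_s: 24.6
eef_pos: [0.5511, 0.2107, 0.1377]
ee_rot: [[-0.647, 0.762, -0.0], [0.762, 0.647, 0.004], [0.003, 0.002, -1.0]]
force: [-2.1, -0.5, 1.7]
finger_gap: 0.0138
```

```bash
python3 go.py .551 .2105 .1378 131
```

```text
t 24.6 pos [0.5511 0.2107 0.1377] yaw 130.33 F [-2.1 -0.5  1.7] M [-0.12  0.55 -0.35] gap 0.0138 q7 0.2
mm [-0.1 -0.2 -0.1] deg [ 0.13 -0.19 -0.67]
```

Call:
play_rows(
  targets=[
    [0, 0, 0.4, 0, 0, -5, -1],
    [0, 0, 0.4, 0, 0, -5, -1],
    [0, 0, 0.4, 0, 0, -5, -1],
    [0, 0, 0.4, 0, 0, -5, -1],
    [0, 0, 0.4, 0, 0, -5, -1],
    [0, 0, 0.4, 0, 0, -5, -1],
    [0, 0, 0.4, 0, 0, -5, -1],
    [0, 0, 0.4, 0, 0, -5, -1],
  ],
)

```text
time_s: 25.4
eef_pos: [0.551, 0.2104, 0.1377]
ee_rot: [[-0.989, 0.149, -0.002], [0.149, 0.989, 0.006], [0.002, 0.006, -1.0]]
force: [-2.4, -0.7, 2.3]
finger_gap: 0.0137
```

```bash
python3 go.py .551 .2105 .1378 171
```

```text
t 25.4 pos [0.551  0.2104 0.1377] yaw 171.45 F [-2.4 -0.7  2.3] M [-0.05  0.56 -0.42] gap 0.0137 q7 0.83
mm [-0.   0.1 -0.1] deg [ 0.32 -0.14  0.45]
```

Call:
play_rows(
  targets=[
    [0, 0, 0.4, 0.3, 0, -5, -1],
    [0, 0, 0.4, 0, 0, -5, -1],
    [0, 0, 0.4, 0, 0, -4, -1],
    [0, 0, 0.2, 0, 0, 0, -1],
    [0, 0, 0, 0, 0, 0, -1],
    [0, 0, 0, 0, 0, 0, -0.6],
    [0, 0, 0, 0, 0, 0, -0.2],
    [0, 0, 0, 0, 0, 0, 0],
  ],
)

```text
time_s: 26.2
eef_pos: [0.552, 0.2104, 0.1379]
ee_rot: [[-0.995, -0.098, -0.001], [-0.098, 0.995, 0.002], [0.0, 0.002, -1.0]]
force: [1.2, 0.0, -0.7]
finger_gap: 0.0299
```

Call:
play_rows(
  targets=[
    [0, 0, 0, 0, 0, 0, 0],
    [0, 0, 0, 0, 0, 0, 0],
    [0, 0, 0, 0, 0, 0, 0],
  ],
)

```text
time_s: 26.5
eef_pos: [0.5524, 0.2105, 0.1379]
ee_rot: [[-0.995, -0.097, 0.0], [-0.097, 0.995, 0.002], [-0.0, 0.002, -1.0]]
force: [1.0, 0.2, 0.6]
finger_gap: 0.0438
```

```bash
python3 go.py .551 .2105 .22 185
```

```text
t 26.5 pos [0.5524 0.2105 0.1379] yaw -174.41 F [1.  0.2 0.6] M [ 0.01 -0.05 -0.01] gap 0.0438 q7 1.05
mm [  1.3   0.3 -82.1] deg [0.11 0.02 0.59]
```

Call:
play_rows(
  targets=[
    [0.5, 0, -20, 0, 0, 0, 0],
    [0, 0, -30, 0, 0, 0, 0],
    [0, 0, -40, 0, 0, 0, 0],
    [-20, 0, -20, 0, 0, 0, 0],
    [-30, 0, 0, 0, 0, 0, 0],
    [-30, 0, 0, 0, 0, 0, 0],
    [0, 0, 0, 0, 0, 0, 0],
    [0, 0, 0, 0, 0, 0, 0],
  ],
)

```text
time_s: 27.3
eef_pos: [0.6328, 0.2182, 0.2522]
ee_rot: [[-0.995, -0.098, -0.001], [-0.098, 0.995, 0.001], [0.0, 0.001, -1.0]]
force: [-0.2, 1.1, -0.4]
finger_gap: 0.0439
```

```bash
python3 go.py .551 .2105 .22 185; python3 - <<'E'
from h import *
from scipy.optimize import least_squares
out=[]
read_camera("wrist");c=read_camera("wrist");im=c["image"];cv2.imwrite("pics/w9.png",im)
S=read_camera("scene");D=read_camera("side");f=lambda q:cv2.resize(q[90:280,150:403],(400,300))
f2=lambda q:cv2.resize(q[150:364,120:405],(400,300))
cv2.imwrite("pics/ss9.png",np.hstack([f(S["image"]),f2(D["image"])]))
g=cv2.cvtColor(im,cv2.COLOR_BGR2GRAY).astype(np.float32)
for z in(.078,):
    cen=proj(c,np.array([.5507,.2103,z]),1);pts=[];print(cen)
    for a in np.arange(0,360,3):
        u=np.array([np.cos(np.radians(a)),np.sin(np.radians(a))]);rs=np.arange(58,90,.25)
        v=np.array([cv2.getRectSubPix(g,(1,1),tuple(map(float,cen+u*r)))[0,0] for r in rs])
        w=np.abs(np.convolve(v,[1,1,0,-1,-1],"same"))[3:-3];pts.append(cen+u*rs[3:-3][w.argmax()])
    P=np.array([plane(c,p,z,1)[:2] for p in pts])
    r=least_squares(lambda q:np.hypot(*(P-q[:2]).T)-q[2],[.5507,.2103,.075],loss="soft_l1",f_scale=.0005)
    print("disc",r.x,np.median(np.abs(r.fun)))
E
```

```text
t 27.3 pos [0.6328 0.2182 0.2522] yaw -174.36 F [-0.2  1.1 -0.4] M [ 0.04  0.02 -0.03] gap 0.0439 q7 1.13
mm [82.1  0.3 32.3] deg [ 0.08 -0.02  0.64]
[255.76505736 103.34411147]
disc [0.54970241 0.21114155 0.08316231] 0.0070910309966423155
```

View pics/w9.png

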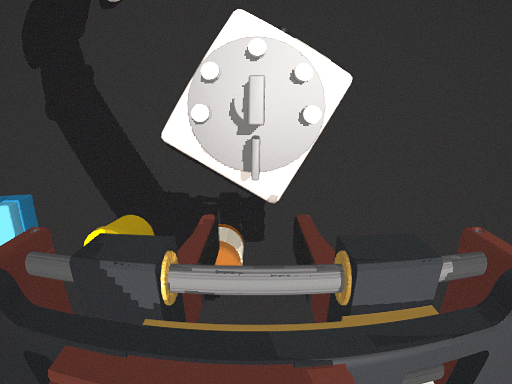

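View pics/ss9.png

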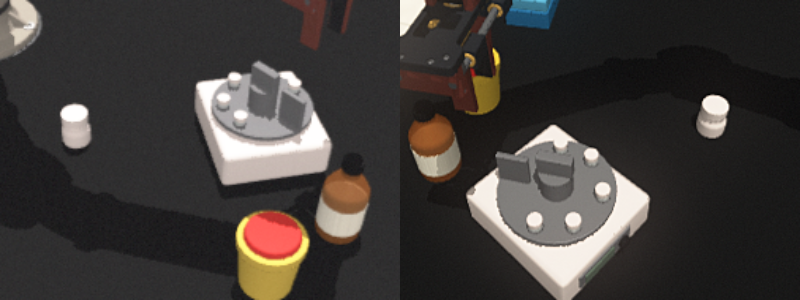

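The wrist picture shows the disc centred at about (257,104), against (256,103) expected for home. My circle fit latched onto the box edges (median residual 7 mm), so I repeat it with a tighter band to check height from the disc's apparent radius.

```bash
python3 - <<'E'
from h import *
from scipy.optimize import least_squares
c=read_camera("wrist");im=c["image"].astype(np.float32)
g=cv2.cvtColor(im,cv2.COLOR_BGR2GRAY)
cen=np.array([257.,104]);pts=[]
for a in np.arange(0,360,3):
    u=np.array([np.cos(np.radians(a)),np.sin(np.radians(a))]);rs=np.arange(62,75,.25)
    v=np.array([cv2.getRectSubPix(g,(1,1),tuple(map(float,cen+u*r)))[0,0] for r in rs])
    w=np.abs(np.convolve(v,[1,1,0,-1,-1],"same"))[3:-3];pts.append(cen+u*rs[3:-3][w.argmax()])
for z in(.078,.094):
    P=np.array([plane(c,p,z,1)[:2] for p in pts])
    r=least_squares(lambda q:np.hypot(*(P-q[:2]).T)-q[2],[.5507,.2103,.075],loss="soft_l1",f_scale=.0005)
    print(z,r.x,np.median(np.abs(r.fun)))
E
```

```text
0.078 [0.55070385 0.2103973  0.07444537] 0.00039673690316992943
0.094 [0.55147838 0.21045165 0.07070329] 0.00038249235201278514
```

At home height the fit gives radius 74.4 mm and centre (0.5507, 0.2104). On the bench the same fit gave 74.3 mm, so the carousel is home. I hand in.

```bash
python3 -c "
from bench import *
print(job_done())"
```

```text
the job is handed in; nothing more can be done
None
```

The carousel is on the mixer's spindle, fully home, and was turned more than one full turn before I let go. I handed the job in after about 27 s of the 72 s allowed.

- **Fitting:** I gripped the bar handle, carried the carousel over the spindle and lowered it onto the nose. A single sweep of about 42° under light pressure meshed the teeth, so no rocking back was needed. It dropped about 16 mm, and a 34 N push confirmed it was seated.
- **Turning:** I turned it anticlockwise about 305° with one grip, regripped half a turn back, and turned about 95° more. That is about 400° (7.0 rad) in total, taken from the gripper's heading. The drive angle itself cannot be read. A steady resisting moment of about 0.35–0.6 N m is consistent with the spindle turning with it.
- **Final check:** In the wrist camera the disc is centred at (0.5507, 0.2104). I had measured the collar at (0.5507, 0.2103). The disc's apparent radius at home height is 74.4 mm, against 74.3 mm when it lay on the bench.
- **Surroundings:** The gripper is open and clear of everything. By eye, the bystanders look undisturbed.
- **Checks that disagreed:** My first circle fit in the final check latched onto the box edges and was unusable (7 mm residual), so I repeated it with a tighter band. The first spindle position, from the scene and side cameras, was about 4 mm off the wrist-camera value, and I used the wrist value.

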